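# Show the knight's base plug to the inspection camera

### The job

Hang the walnut knight by the wooden bar of its handle across both prongs of the hook and let go of it, so that it hangs freely over the inspection mirror. Then take the crank of the spring-loaded mirror and tilt the mirror until the brass plug under the knight's base appears to the inspection camera in the middle of the mirror (the needle then points at the plug), and finish while still holding the crank at that angle with the fingers. Leave the queen, tin, bottle and awl undisturbed where they are.

Things in the scene. Friction and masses are not known exactly. Their poses are not given: they have to be found in the camera images.
- knight: Walnut chess knight, 50 mm round base, 88 mm tall, about 0.2 kg, standing upright and loose on the tiles. A steel wire stirrup rises from its head to a straight wooden handle bar. Origin: centre of the underside; z up, y along the handle bar, snout towards -x. Whole height 156 mm.
- handle (a point): Centre of the knight's wooden handle bar, 150 mm above its underside. Bar 12 x 12 mm in section, 112 mm long along y of this frame; grip it across x. Stirrup wires (5 mm) drop from it at y = -50 and +50 mm, straight down 50 mm, then slant in to the head (top 83 mm above the underside); between them the space below the bar is open. Frame parallel to the knight's.
- plug (a point): Brass weight plug, 20 mm disc, flush in the middle of the knight's underside: the mark that the camera must see. Frame parallel to the knight's.
- hook: Fixed steel post with a two-pronged hook behind the mirror. Origin: post centre at the table. Level round prongs, 8 mm thick, at y = -30 and +30 mm, point to -x; tops 310 mm up, from the crossbar (front x = -8 mm, top 314 mm up) to x = -112 mm, then turned up: tips at x = -126 mm, 324 mm up. The gap of 52 mm is too tight for the knight's base: bring the bar in from -x over the tips, then lower.
- hook_seat (a point): Where the handle bar belongs: midway between the prongs, on the level of their tops, 310 mm up, 85 mm in front of the post. The bar lies across, along y of this frame, its centre 6 mm above this point once resting. Frame parallel to the hook's.
- inspection: Fixed inspection stand: 10 mm base plate (x -145 to +55, y -75 to +225 mm in this frame) with the tilting mirror, needle and a small camera on a post at +y. Origin: on the table below the mirror's centre; z up; mirror axis along x, crank at -x (nearest the robot). The hook stands at its +x side, shifted sideways up to 45 mm either way.
- mirror_pivot (a point): Centre of the mirror's reflecting face, on its axis of turning (along x of this frame), 60 mm above the table. Mirror 84 x 66 mm. It is a plane mirror. Frame parallel to the inspection stand's.
- lens (a point): Front of the inspection camera's lens (22 mm wide), 170 mm from the mirror's centre, towards +y of the stand and 30 degrees above level; it looks at the mirror's centre. Frame parallel to the stand's.
- mirror (a joint): Tilt of the mirror in rad. 0: face straight up, resting on its stop; grows to 1.0 as the face tilts towards the camera (+y of the stand), turning about -x of the stand. A spring returns it to 0: 0.09 N m at 0, growing by 0.3 N m per rad (1 to 5 N at the crank grip); it does not stay by itself.
- crank (a point): Crank of the mirror: a round wooden grip, 16 mm thick, 40 mm long, along the mirror's axis (x), 85 mm from it and 145 mm in front of (-x) the mirror's centre. This point: grip's centre. Its 8 mm steel arm joins at +x, 27 mm from the centre. At mirror 0 the arm leans 0.524 rad from vertical to -y of the stand; tilting moves it to +y, upright at 0.524. The grip may turn in the fingers.
- needle (a joint): Angle in rad of a 60 mm brass needle on the mirror's axis, 65 mm in front of the mirror's centre (0 when the mirror is at 0, pointing up and 60 degrees to -y of the stand). Geared to turn twice as far as the mirror: it always points along the camera's line of sight after reflection at the mirror's centre. Not for handling.
- sight (a point): On the mirror's axis at the mirror's centre, turning with the needle: z of this frame points along the reflected line of sight (as the needle does), x along the mirror's axis. The plug is seen in the middle of the mirror when it lies on this z axis, seen along x.
- queen: Ivory-coloured resin queen, 40 mm base, 98 mm tall, loose, on the turntable; leave alone. Origin: centre of the underside.
- turntable: Fixed wooden turntable, 170 mm wide, 36 mm high, carrying the queen. Origin: centre of the underside.
- tin: Round copper polishing tin, 72 mm wide, 38 mm high, loose; leave alone. Origin: centre of the underside.
- bottle: Squat amber glass bottle with a cork, 68 mm wide, 94 mm high, loose; leave alone. Origin: centre of the underside.
- awl: Scribing awl lying flat, 145 mm long, 20 mm thick, loose; leave alone. Origin: at the front end of the handle, at table level; point towards +x of this frame.
There are look-alikes about, which are no part of the job. Of the things that look like the knight, the largest one is meant.

How it is judged (in metres and radians):
On the way:
1. the knight hangs by its handle bar from the hook, released (contact force between knight and hook above 0.8 N and contact force between knight and the arm below 0.05 N and contact force between knight and the fingers below 0.05 N and height (world z) of plug between 0.145 and 0.19 m and angle between knight's own z axis and vertical below 0.2 rad), for 0.3 s.
At the end, for the whole second after the job is handed in: Knight hangs still (<0.05 m/s) and released by its bar on the hook, underside 145 to 190 mm up, tilt under 0.2 rad; fingers hold the crank (>0.5 N), mirror still (<0.1 rad/s), reflected line of sight within 15 mm of the plug across the mirror axis, 50 mm along it (all of step 1 and linear speed of knight below 0.05 m/s and y of plug in the frame of sight between -0.015 and 0.015 m and x of plug in the frame of sight between -0.05 and 0.05 m and z of plug in the frame of sight above 0.05 m and velocity of joint mirror between -0.1 and 0.1 rad/s and contact force between mirror and the fingers above 0.5 N); the arm keeps its last pose, push and grip.
It fails at once if the queen is moved more than 30 mm (distance of queen from where it was at the start of the episode above 0.03 m).
It fails at once if the tin is moved more than 30 mm (distance of tin from where it was at the start of the episode above 0.03 m).
It fails at once if the bottle is moved more than 30 mm (distance of bottle from where it was at the start of the episode above 0.03 m).
It fails at once if the awl is moved more than 30 mm (distance of awl from where it was at the start of the episode above 0.03 m).
It also fails if it takes over 51 s, if anything falls off the work surface, if the arm or the gripper's body presses on something with over 40 N, if the wrist force passes 120 N, or if a joint passes its speed limit or range.

### The arm

A 6-joint arm with a two-finger parallel gripper is mounted at the origin on the work surface. World frame = base frame: x ahead of the robot, y to its left, z up, the work surface at z = 0. Lengths are in m, angles in degrees, forces in N, time in s.
With the tool pointing down it reaches from about 0.3 to 0.775 m from the base axis. Payload 14.6 kg.
Tool frame: the origin (TCP) lies midway between the tips of the shut fingers; the grasp point (between the pads) lies bot.pinch_z behind it (bot.pinch_z is the distance from the TCP to the grasp point, in m); z points along the fingers, y is the line along which they close (so a half turn about z gives the same grasp; the last joint's range is limited). The gripper opens to 85 mm and grips with 20 to 120 N. Pads are 22 mm wide; open, the fingers measure 114 mm over their backs; the gripper's body (76 mm by 85 mm) begins 54 mm behind the grasp point. The pads swing forward as they close: fully open they stand 13 mm farther back than shut.
Start: joints at [62.647, 17.183, 87.147, -0, 75.671, -3.816], TCP at [0.22, 0.504, 0.231] pointing down, gripper open.
Joint ranges: [-173.82, 173.82], [-45.26, 126.66], [13.44, 144.39], [-59.66, 239.66], [0, 175.72], [-146.38, 146.38]. Speed limits (degrees/s): [127.2, 127.2, 147.25, 180, 180, 180].

### API

Orientations are given as [roll, pitch, yaw] about the fixed x, y, z axes, in that order (R = Rz(yaw) Ry(pitch) Rx(roll)).
In Python, from cell import bot, camera, hand_in gives the robot as it stands.
- The arm moves only by the tool arm_command, never from a script. Its argument "motion" is a list of rows, each an object of numbers: "x", "y", "z": the shift along the tool's x, y, z in m; "yaw": the turn about the tool's z in degrees. A call has exactly 5 rows; each row is the pose to reach, as a shift and turn from the pose commanded when the call began, along the tool's axes at that moment; what a row does not reach only later rows make up. A row lasts 1/8 s, in which the tool goes at most 62.5 mm and 10.7 degrees, less where a joint would pass 70% of its speed; a pose out of reach is approached as far as the arm can. A call with a gripper value outside its range is refused whole. "claw" is the finger opening in m, from 0 to 0.0854, set as the call begins (left out, the last holds). The fingers move at their own pace and stop on an object; "squeeze" is the grip in N (left out, the last holds). Time passes only in rows, so rows that repeat a pose let the fingers close, or fill a call up. It gives the time, the measured TCP pose, the force, the opening and the grip force at its end, in the units of the state.
- bot.sense(): the state, without advancing time (a new reading comes with each control period).
- camera(name): name is "scene" or "top"; returns a dict with "frame" (420x560x3 uint8, red, green, blue), "depth" (420x560 float32, m along the optical axis (not along the pixel's ray), 0 where there is no reading), "mtx" (3x3 intrinsics, pixels), "origin" and "attitude" of the camera in the world. Camera axes: x right, y down, z forward; pixel columns grow to the right and rows downward; lengths in m; the calibration is good to about 2 mm. A picture is of the moment at which its call begins.
- hand_in(): hands the job in; it is judged then, once.
The state is a dict: "clock": time; "joint_positions": joint angles; "qd": joint speeds; "tau": joint torques, N m; "tool_pos": TCP position; "tool_rot": TCP orientation; "contact_force": force on the tool from outside, world axes, zero at the start; "wrist_torque": the same for the moment, N m; "grip_width": finger opening in m; "finger_force": force on a finger pad.
Only numpy, scipy, OpenCV 4.12 (cv2) and the standard library are available. Lean on these libraries where they do the work, as an engineer would, in place of code of your own. Each camera call takes 0.05 s, during which the arm holds its last target. There are 200 camera calls.

## Working session

There is one attempt and no reset: what is moved stays moved. The work goes in short steps, Python scripts to look and compute and a tool call to move; the robot and the scene stay as the last step left them, time stands still between calls to the robot, and variables do not carry over. Pictures are saved under pics/ and viewed, at most 10 in all, crops included, and the job is handed in when it is done.

Besides the shell and the picture viewer there is one more tool, called after "Call:" as a command line: name --argument value ..., lists and objects as JSON in quotes. arm_command: Moves the arm, as the interface text tells. Its arguments: {"type":"object","properties":{"motion":{"type":"array"},"claw":{"type":"number"},"squeeze":{"type":"number"}},"required":["motion"]}

```bash
mkdir -p pics
cat > h.py <<'E'
import numpy as np, cv2
from cell import bot, camera
from scipy.spatial.transform import Rotation as R
def att(c):
    a=np.array(c["attitude"],float)
    return a if a.shape==(3,3) else R.from_euler('xyz',a,degrees=True).as_matrix()
def snap(n,f):
    c=camera(n); cv2.imwrite(f'pics/{f}.png',c["frame"][:,:,::-1]); np.savez(f'pics/{f}.npz',**{k:np.array(v) for k,v in c.items()}); return c
def cloud(c):
    K=np.array(c["mtx"]);d=c["depth"];v,u=np.mgrid[:d.shape[0],:d.shape[1]]
    p=np.stack([(u-K[0,2])/K[0,0]*d,(v-K[1,2])/K[1,1]*d,d],-1)
    return p@att(c).T+np.array(c["origin"])
E
python3 - <<'E'
from h import *
import cv2
a=snap("scene","s0");b=snap("top","t0")
for c in(a,b): print(c["attitude"],c["origin"],c["mtx"])
print(bot.sense(),bot.pinch_z)
E
```

```text
[-138.90720759   -0.99587959   92.93171593] [1.30008951 0.1477947  1.052266  ] [[430.22861659   0.         279.12302711]
 [  0.         430.22861659 200.76916642]
 [  0.           0.           1.        ]]
[-1.68006020e+02 -1.99310711e-02 -9.10551676e+01] [0.20636719 0.11056924 1.7816724 ] [[531.56621863   0.         263.49161919]
 [  0.         531.56621863 197.70379777]
 [  0.           0.           1.        ]]
{'clock': 0.1, 'joint_positions': array([ 6.26476963e+01,  1.72139595e+01,  8.71767213e+01, -1.59244872e-03,
        7.56704274e+01, -3.81669686e+00]), 'qd': array([ 0.04484615, -0.05064913, -0.06664676, -0.0900709 ,  0.07286562,
       -0.06900829]), 'tau': array([ 2.34908926e-03, -5.44366765e+01, -3.62372196e+01,  2.63220545e-05,
        2.98254265e-03, -2.85023145e-05]), 'tool_pos': array([0.21954458, 0.50405306, 0.23076372]), 'tool_rot': array([-1.79938925e+02, -2.52858335e-03,  1.56464787e+02]), 'contact_force': array([-1.60946402,  0.16751071,  1.31418147]), 'wrist_torque': array([ 0.00302782, -0.01233499,  0.0420133 ]), 'finger_force': 0.0, 'grip_width': 0.08509175956002336} 0.0187
```

View pics/s0.png

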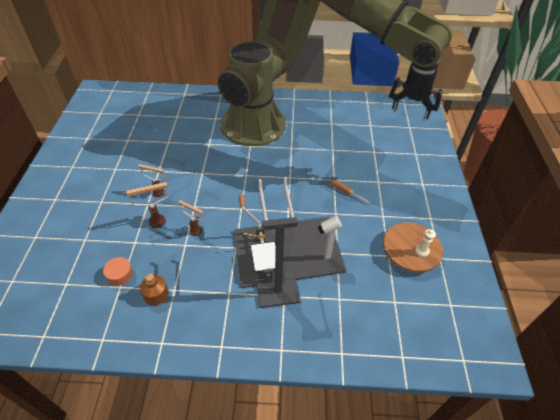

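View pics/t0.png

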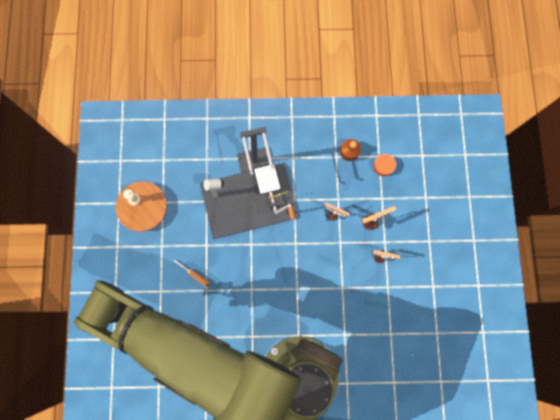

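The scene view shows three knights, at (155,205), (195,220) and (157,182). In the top view they are at (378,217), (336,211) and (386,256). The widest bar, at scene (148,189) / top (380,215), looks like the right one. The mirror is at scene (263,256), the hook prongs at (262,195) and (288,195), and the crank grip at (243,202). I'll check the choice in one close crop and measure.

```bash
cat > m.py <<'E'
from h import *
for n in("s0","t0"):
    c=dict(np.load(f'pics/{n}.npz'));P=cloud(c);hsv=cv2.cvtColor(c["frame"],cv2.COLOR_RGB2HSV)
    print(n)
    wood=(hsv[...,0]<20)&(hsv[...,1]>80)
    # elevated components in the table region
    for lo,hi,name in((.09,.2,'bars'),(.28,.34,'hook'),(.02,.08,'low'),(.08,.125,'mid')):
        m=((P[...,2]>lo)&(P[...,2]<hi)&(c["depth"]>0)&(P[...,0]>.3)&(P[...,0]<1)&(abs(P[...,1])<.6)).astype(np.uint8)
        k,l,st,ce=cv2.connectedComponentsWithStats(m,connectivity=8)
        for i in range(1,k):
            if st[i,4]<25: continue
            q=P[l==i]; r=cv2.minAreaRect(q[:,:2].astype(np.float32)*1000)
            print(name,'px',ce[i].round(),'n',st[i,4],'mean',q.mean(0).round(3),'z',np.percentile(q[:,2],[5,50,95]).round(3),'rect',np.round(r[0],0),np.round(r[1],0),round(r[2],1),'hsv',np.median(hsv[l==i],0))
    m=((P[...,2]>.004)&(P[...,2]<.018)&(hsv[...,2]<80)&(P[...,0]>.3)&(P[...,0]<1)&(hsv[...,1]<120)).astype(np.uint8)
    k,l,st,ce=cv2.connectedComponentsWithStats(m);i=1+st[1:,4].argmax();q=P[l==i]
    r=cv2.minAreaRect(q[:,:2].astype(np.float32)*1000);print('plate',st[i],r,np.median(q[:,2]));print(cv2.boxPoints(r).round())
E
python3 m.py; python3 -c "
import cv2,numpy as np
a=cv2.imread('pics/s0.png')[155:305,110:330];b=cv2.imread('pics/t0.png')[115:275,190:410]
a=cv2.resize(a,(790,300*790//440),interpolation=3)[:300];b=cv2.resize(b,(400,290),interpolation=3)
a=cv2.resize(cv2.imread('pics/s0.png')[155:245,110:310],(600,270),interpolation=3);b=cv2.resize(cv2.imread('pics/t0.png')[115:275,190:410],(450,327),interpolation=3)
o=np.zeros((600,600,3),np.uint8);o[:270]=a;o[272:599,:450]=b;cv2.imwrite('pics/c1.png',o)"
```

```text
s0
bars px [152. 168.] n 108 mean [ 0.375 -0.277  0.113] z [0.101 0.114 0.119] rect [ 374. -277.] [83. 13.] 76.5 hsv [ 13.   91.5 170.5]
bars px [147. 191.] n 296 mean [ 0.495 -0.252  0.145] z [0.096 0.154 0.159] rect [ 493. -252.] [ 18. 111.] 21.3 hsv [ 14. 108. 178.]
bars px [244. 205.] n 116 mean [0.518 0.025 0.13 ] z [0.097 0.138 0.144] rect [515.  25.] [61. 30.] 39.1 hsv [ 12.   60.5 168. ]
bars px [191. 207.] n 117 mean [ 0.522 -0.127  0.113] z [0.103 0.115 0.119] rect [ 521. -128.] [83. 11.] 64.2 hsv [ 13.  98. 188.]
bars px [330. 227.] n 346 mean [0.604 0.262 0.158] z [0.104 0.167 0.185] rect [600. 260.] [34. 60.] 12.4 hsv [ 23.   16.  168.5]
bars px [429. 235.] n 127 mean [0.583 0.534 0.118] z [0.096 0.124 0.133] rect [579. 537.] [27. 27.] 6.1 hsv [ 19.  57. 217.]
bars px [279. 265.] n 199 mean [0.722 0.133 0.146] z [0.097 0.148 0.193] rect [720. 130.] [25. 14.] 59.6 hsv [30. 10. 53.]
bars px [149. 277.] n 56 mean [ 0.743 -0.195  0.094] z [0.092 0.094 0.097] rect [ 743. -195.] [20. 21.] 81.7 hsv [ 13.  123.  196.5]
hook px [278. 213.] n 653 mean [0.688 0.127 0.31 ] z [0.295 
[... 4889 characters left out ...]
. 155.] n 27 mean [0.709 0.131 0.1  ] z [0.081 0.101 0.119] rect [710. 133.] [24. 12.] 66.9 hsv [109.  24.  71.]
mid px [131. 197.] n 31 mean [0.574 0.531 0.102] z [0.083 0.101 0.124] rect [574. 531.] [14. 25.] 44.1 hsv [ 20.  61. 232.]
mid px [337. 209.] n 88 mean [ 0.52  -0.129  0.114] z [0.105 0.115 0.123] rect [ 520. -129.] [82. 12.] 63.8 hsv [ 14.   94.5 230. ]
mid px [386. 254.] n 84 mean [ 0.374 -0.278  0.116] z [0.11  0.116 0.122] rect [ 374. -279.] [81. 10.] 77.1 hsv [ 15.  98. 238.]
plate [253 186   5   7  20] ((613.5153198242188, 131.4737548828125), (13.866598129272461, 21.500423431396484), 88.5927963256836) 0.011489475356084244
[[603. 125.]
 [624. 124.]
 [624. 138.]
 [603. 139.]]
```

View pics/c1.png

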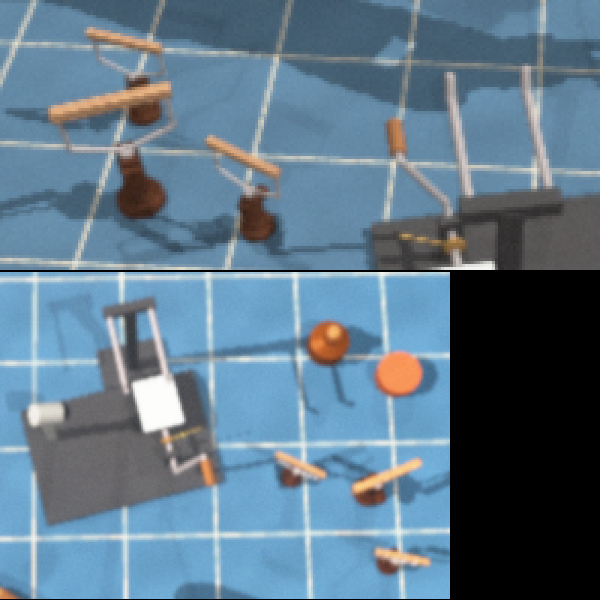

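The crop confirms it. The middle knight has a 111 mm bar with its top at z≈0.156, while the other two bars are 83 mm at 0.12. The target handle is at (0.493,-0.2525), with the bar's thin axis at about 21.7° yaw. Next I'll fit the hook, mirror and crank.

Run:
```python
from h import *
for n in("s0","t0"):
    c=dict(np.load(f'pics/{n}.npz'));P=cloud(c);hsv=cv2.cvtColor(c["frame"],cv2.COLOR_RGB2HSV)
    X,Y,Z=P[...,0],P[...,1],P[...,2]
    box=(X>.45)&(X<.85)&(Y>-.05)&(Y<.36)
    m=box&(hsv[...,2]>225)&(hsv[...,1]<20)&(abs(Z-.06)<.012)&(Y<.2)
    print(n,'mirror',cv2.minAreaRect((P[m][:,:2]*1000).astype(np.float32)),P[m][:,2].mean())
    m=box&(abs(Z-.011)<.007)&(hsv[...,2]<90)&(hsv[...,1]<140)
    m=cv2.morphologyEx(m.astype(np.uint8),cv2.MORPH_OPEN,np.ones((3,3)))>0
    h=cv2.convexHull((P[m][:,:2]*1000).astype(np.float32));print('plate',m.sum(),cv2.approxPolyDP(h,8,True)[:,0].round(),cv2.minAreaRect(h))
    m=box&(Z>.295)&(Z<.33); q=P[m]; r=cv2.minAreaRect((q[:,:2]*1000).astype(np.float32))
    # prongs: rough axis 11deg
    for it in range(2):
      a=np.radians(11 if it==0 else yaw); ax=np.array([np.cos(a),np.sin(a)]);ay=np.array([-ax[1],ax[0]])
      s=q[:,:2]@ax;t=q[:,:2]@ay; mid=(np.percentile(t,2)+np.percentile(t,98))/2
      ys=[]
      for sg in(-1,1):
        k=(sg*(t-mid)>12)&(s<np.percentile(s,99)-.03)
        l=cv2.fitLine((q[k][:,:2]).astype(np.float32),cv2.DIST_HUBER,0,.001,.001).ravel();ang=np.degrees(np.arctan2(l[1],l[0]));ang=(ang+90)%180-90;ys.append(ang)
        if it: print('prong',sg,k.sum(),l[2:],ang,'tmed',np.median(t[k]),'z',np.percentile(q[k][:,2],[5,50,90,98]),'tip s',s[k].min())
      yaw=np.mean(ys)
    print('yaw',yaw,'mid t',mid,'s',np.percentile(s,[0,1,99,100]),'tip xy',q[s.argmin()],)
    m=box&(hsv[...,0]<20)&(hsv[...,1]>90)&(Z>.09)&(Z<.16)&(Y<.06)
    print('crank',m.sum(),cv2.minAreaRect((P[m][:,:2]*1000).astype(np.float32)),P[m].mean(0),np.percentile(P[m][:,2],[5,50,95]))
```

```text
s0 mirror ((637.6880493164062, 90.07809448242188), (82.17572784423828, 60.89424514770508), 12.196459770202637) 0.060625358786176
plate 1985 [[637. 313.]
 [602. 303.]
 [495. 155.]
 [534.  -6.]
 [702.  30.]
 [735.  86.]
 [753. 146.]
 [743. 188.]] ((621.1502075195312, 163.01187133789062), (254.39515686035156, 296.1059875488281), 11.673303604125977)Traceback (most recent call last):
  File "<stdin>", line 19, in <module>
cv2.error: OpenCV(4.12.0) /io/opencv/modules/imgproc/src/linefit.cpp:50: error: (-215:Assertion failed) count > 0 in function 'fitLine2D_wods'
```

Run:
```python
from h import *
for n in("s0","t0"):
    c=dict(np.load(f'pics/{n}.npz'));P=cloud(c);hsv=cv2.cvtColor(c["frame"],cv2.COLOR_RGB2HSV)
    X,Y,Z=P[...,0],P[...,1],P[...,2]
    box=(X>.45)&(X<.85)&(Y>-.05)&(Y<.36)
    m=box&(hsv[...,2]>225)&(hsv[...,1]<20)&(abs(Z-.06)<.012)&(Y<.2)
    print(n,'mirror',cv2.minAreaRect((P[m][:,:2]*1000).astype(np.float32)))
    m=box&(Z>.295)&(Z<.335)&(Y<.22); q=P[m]
    a=np.radians(12); ax=np.array([np.cos(a),np.sin(a)]);ay=np.array([-ax[1],ax[0]])
    s=q[:,:2]@ax;t=q[:,:2]@ay; mid=np.median(t); smax=np.percentile(s,99.5)
    print('t',np.percentile(t,[0,2,50,98,100]),'s',np.percentile(s,[0,.5,2,50,99.5,100]))
    mid=(np.percentile(t,2)+np.percentile(t,98))/2
    for sg in(-1,1):
        k=(sg*(t-mid)>.012)&(s<smax-.03)
        l=cv2.fitLine((q[k][:,:2]*1000).astype(np.float32),cv2.DIST_HUBER,0,.01,.01).ravel()
        print('prong',sg,k.sum(),l[2:].round(1),np.degrees(np.arctan(l[1]/l[0])),'t',np.median(t[k]),'z',np.percentile(q[k][:,2],[5,50,90,98]),'tip',q[k][s[k].argmin()],s[k].min())
    m=box&(hsv[...,0]<20)&(hsv[...,1]>90)&(Z>.09)&(Z<.16)&(Y<.06)
    print('crank',m.sum(),cv2.minAreaRect((P[m][:,:2]*1000).astype(np.float32)),P[m].mean(0),np.percentile(P[m][:,2],[5,50,95]))
```

```text
s0 mirror ((637.6880493164062, 90.07809448242188), (82.17572784423828, 60.89424514770508), 12.196459770202637)
t [-0.05654624 -0.05429538 -0.01961489  0.01596419  0.01886578] s [0.600879   0.60465995 0.60827011 0.72181697 0.73642658 0.73728117]
prong -1 129 [648.4  88.6] 11.576815 t -0.048262800239263694 z [0.30693476 0.30988016 0.31644914 0.32301261] tip [0.59889014 0.07717624 0.32238123] 0.6018487947806989
prong 1 130 [635.3 146.8] 11.787747 t 0.011498315726160786 z [0.30690848 0.30996728 0.31677097 0.32350438] tip [0.58500668 0.1378283  0.322524  ] 0.6008789975582502
crank 48 ((508.7386169433594, 17.373859405517578), (39.048377990722656, 12.234138488769531), 15.09227180480957) [0.50897938 0.01739715 0.14073005] [0.13630015 0.14067395 0.14405799]
t0 mirror ((638.2635498046875, 91.16024780273438), (84.6441421508789, 64.75792694091797), 12.833463668823242)
t [-0.05778866 -0.05371201 -0.01921402  0.01506018  0.01842267] s [0.60142306 0.6041292  0.60709897 0.70774081 0.73480491 0.73552733]
prong -1 92 [648.9  88. ] 11.814265 t -0.0487942512025262 z [0.30413544 0.31083511 0.31745    0.32398851] tip [0.59873414 0.0758625  0.32385235] 0.6014230623544161
prong 1 89 [637.8 147. ] 11.336319 t 0.010936656202054347 z [0.30441139 0.31050475 0.31585522 0.32172872] tip [0.58836808 0.13842261 0.32307523] 0.6042905071357193
crank 58 ((506.49737548828125, 16.681245803833008), (37.38540267944336, 15.3539457321167), 12.830419540405273) [0.50616626 0.01739723 0.14065328] [0.13300745 0.14059086 0.14712666]
```

Fits from both views agree. The stand/hook yaw is about 12°, the hook seat is at about (0.633,0.1155,0.310), the mirror is at (0.638,0.0905,0.060) and the crank is at about (0.506,0.018,0.134). All of these match the given sizes. Moving above the knight's handle now.

Call:
arm_command --motion '[{"x":-0.037,"y":-0.039},{"x":-0.074,"y":-0.078},{"x":-0.111,"y":-0.117},{"x":-0.148,"y":-0.156},{"x":-0.185,"y":-0.195}]' --claw 0.06

```text
$.motion[0]: bad value
```

Call:
arm_command --motion '[{"x":-0.037,"y":-0.039},{"x":-0.074,"y":-0.078},{"x":-0.111,"y":-0.117},{"x":-0.148,"y":-0.156},{"x":-0.185,"y":-0.195}]'

```text
$.motion[0]: bad value
```

Call:
arm_command --motion '[{"x":-0.037,"y":-0.039,"yaw":9},{"x":-0.074,"y":-0.078,"yaw":18},{"x":-0.111,"y":-0.117,"yaw":27},{"x":-0.148,"y":-0.156,"yaw":36},{"x":-0.183,"y":-0.194,"yaw":45}]'

```text
$.motion[0]: bad value
```

Run:
```python
from h import *
s=bot.sense();print(s['clock'],s['tool_pos'],s['tool_rot'],s['joint_positions'],s['grip_width'],s['contact_force'])
c=snap("top","t1")
a=c["frame"][160:300,300:460,::-1];cv2.imwrite('pics/t1c.png',cv2.resize(a,(640,560),interpolation=3))
```

```text
0.1 [0.21954458 0.50405306 0.23076372] [-1.79938925e+02 -2.52858335e-03  1.56464787e+02] [ 6.26476963e+01  1.72139595e+01  8.71767213e+01 -1.59244872e-03
  7.56704274e+01 -3.81669686e+00] 0.08509175956002336 [-1.60946402  0.16751071  1.31418147]
```

View pics/t1c.png

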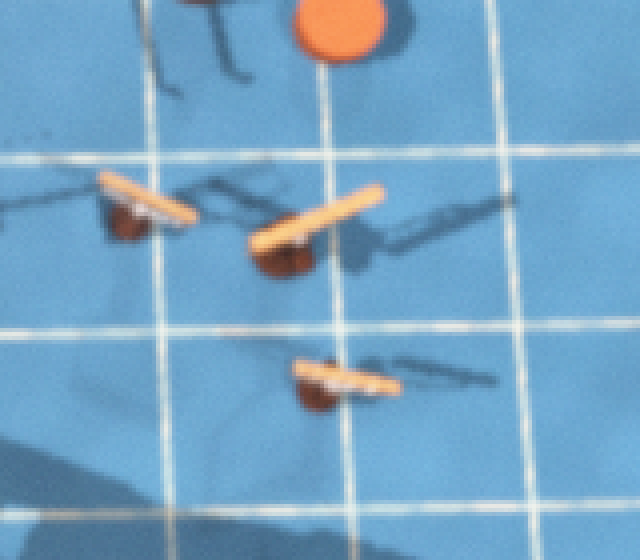

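The picture shows the scene unchanged, with the large bar at crop (315,218). The rows were refused, probably because every one needs all four numbers.

Call:
arm_command --motion '[{"x":-0.037,"y":-0.039,"z":0,"yaw":0},{"x":-0.074,"y":-0.078,"z":0,"yaw":0},{"x":-0.111,"y":-0.117,"z":0,"yaw":0},{"x":-0.148,"y":-0.156,"z":0,"yaw":0},{"x":-0.185,"y":-0.195,"z":0,"yaw":0}]' --claw 0.06

```text
clock: 0.78
tool_pos: [0.3116, 0.2499, 0.2313]
tool_rot: [180.0, 0.0, 156.5]
contact_force: [0.6, -1.0, 0.5]
grip_width: 0.0601
finger_force: 0.0
```

Call:
arm_command --motion '[{"x":-0.037,"y":-0.039,"z":0,"yaw":0},{"x":-0.074,"y":-0.078,"z":0,"yaw":0},{"x":-0.111,"y":-0.117,"z":0,"yaw":0},{"x":-0.148,"y":-0.156,"z":0,"yaw":0},{"x":-0.185,"y":-0.195,"z":0,"yaw":0}]'

```text
clock: 1.4
tool_pos: [0.4034, -0.0029, 0.2314]
tool_rot: [180.0, 0.0, 156.5]
contact_force: [1.1, 0.7, -0.3]
grip_width: 0.0601
finger_force: 0.0
```

Call:
arm_command --motion '[{"x":-0.037,"y":-0.039,"z":0,"yaw":9},{"x":-0.074,"y":-0.078,"z":0,"yaw":18},{"x":-0.111,"y":-0.117,"z":0,"yaw":27},{"x":-0.148,"y":-0.156,"z":0,"yaw":36},{"x":-0.183,"y":-0.194,"z":0,"yaw":45}]'

```text
clock: 2.02
tool_pos: [0.4937, -0.2538, 0.231]
tool_rot: [-180.0, -0.0, 111.2]
contact_force: [0.7, 0.2, -0.3]
grip_width: 0.0603
finger_force: 0.0
```

Run:
```python
from h import *
c=snap("scene","s1")
s=bot.sense();print(s['clock'],s['tool_pos'],s['tool_rot'],s['joint_positions'],s['grip_width'],s['contact_force'])
a=c["frame"][110:250,80:260,::-1];cv2.imwrite('pics/s1c.png',cv2.resize(a,(720,560),interpolation=3))
```

```text
2.075 [ 0.49441044 -0.25828117  0.23037233] [-1.79959455e+02  3.74335781e-02  1.10553686e+02] [-3.13205805e+01  1.82216196e+01  8.59149217e+01 -5.67247615e-02
  7.58590498e+01 -5.18603972e+01] 0.06021146463934923 [ 0.54809097 -5.63088398 -0.29895797]
```

View pics/s1c.png

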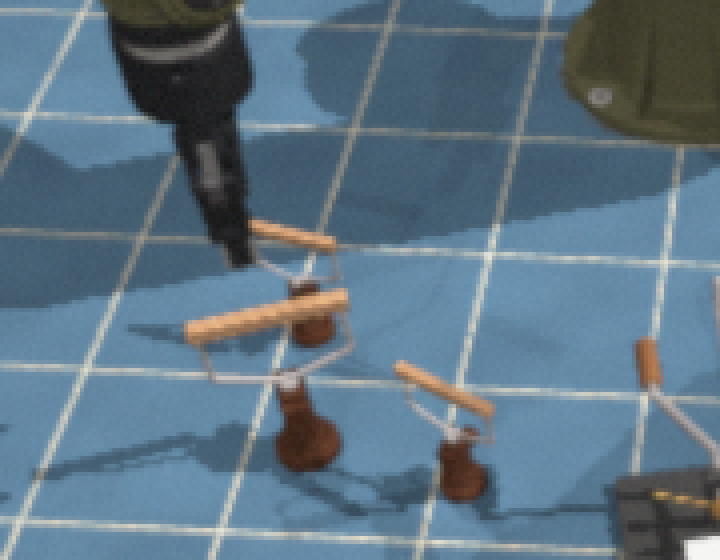

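The fingers stand above the large bar, with the tips at crop (240,265) and the bar at (268,318). Nothing has been disturbed. Descending and closing.

Call:
arm_command --motion '[{"x":0,"y":0,"z":0.01,"yaw":0},{"x":0,"y":0,"z":0.035,"yaw":0},{"x":0,"y":0,"z":0.06,"yaw":0},{"x":0,"y":0,"z":0.085,"yaw":0},{"x":0,"y":0,"z":0.1,"yaw":0}]'

```text
clock: 2.7
tool_pos: [0.4929, -0.2508, 0.1299]
tool_rot: [-179.9, -0.1, 111.6]
contact_force: [-0.8, 0.9, 0.3]
grip_width: 0.06
finger_force: 0.0
```

Call:
arm_command --motion '[{"x":0,"y":0,"z":0,"yaw":0},{"x":0,"y":0,"z":0,"yaw":0},{"x":0,"y":0,"z":0,"yaw":0},{"x":0,"y":0,"z":0,"yaw":0},{"x":0,"y":0,"z":0,"yaw":0}]' --claw 0.0 --squeeze 40

```text
clock: 3.32
tool_pos: [0.4937, -0.2523, 0.1323]
tool_rot: [179.9, 0.1, 111.5]
contact_force: [-1.5, -0.2, 6.4]
grip_width: 0.0111
finger_force: 40.7
```

Call:
arm_command --motion '[{"x":0,"y":0,"z":-0.03,"yaw":0},{"x":0,"y":0,"z":-0.075,"yaw":0},{"x":0,"y":0,"z":-0.12,"yaw":0},{"x":0,"y":0,"z":-0.165,"yaw":0},{"x":0,"y":0,"z":-0.21,"yaw":0}]'

```text
clock: 3.95
tool_pos: [0.4931, -0.2519, 0.3429]
tool_rot: [180.0, -0.0, 111.5]
contact_force: [0.1, -0.7, -1.8]
grip_width: 0.0107
finger_force: 39.6
```

Run:
```python
from h import *
c=snap("scene","s2");s=bot.sense();print(s['clock'],s['tool_pos'],s['tool_rot'],s['joint_positions'],s['grip_width'],s['contact_force'],s['finger_force'])
a=c["frame"][60:270,60:340,::-1];cv2.imwrite('pics/s2c.png',cv2.resize(a,(720,540),interpolation=3))
```

```text
4.0 [ 0.49391921 -0.25228578  0.34930253] [179.70117418   0.38080696 111.46465627] [-3.08425579e+01  1.41396283e+01  7.55473183e+01  3.62903861e-03
  8.98290118e+01 -5.23082027e+01] 0.01168384366185907 [-0.17551019  0.10097932  5.83874438] 39.73239362239838
```

View pics/s2c.png

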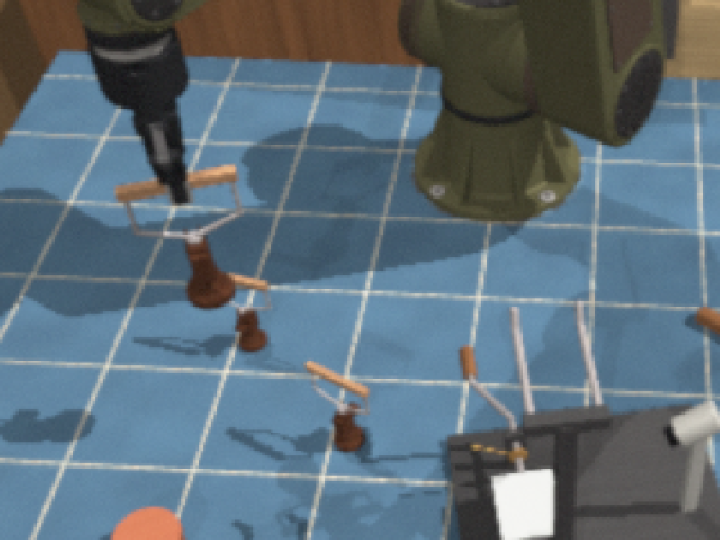

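The knight is lifted level in the fingers, with the bar at crop (178,183) and the base at (212,290), and its neighbours are undisturbed. Carrying it to the front of the hook.

Call:
arm_command --motion '[{"x":0.02,"y":0.01,"z":0,"yaw":0},{"x":0.057,"y":0.028,"z":0,"yaw":0},{"x":0.097,"y":0.048,"z":0,"yaw":0},{"x":0.137,"y":0.068,"z":0,"yaw":0},{"x":0.177,"y":0.087,"z":0,"yaw":0}]'

```text
clock: 4.62
tool_pos: [0.509, -0.0531, 0.3401]
tool_rot: [-179.9, -0.1, 111.5]
contact_force: [0.5, 0.5, -1.7]
grip_width: 0.0111
finger_force: 39.6
```

Call:
arm_command --motion '[{"x":0.04,"y":0.02,"z":0,"yaw":2.6},{"x":0.08,"y":0.04,"z":0,"yaw":5.6},{"x":0.115,"y":0.057,"z":0,"yaw":8.6},{"x":0.133,"y":0.066,"z":0,"yaw":9.6},{"x":0.133,"y":0.066,"z":0,"yaw":9.6}]'

```text
clock: 5.25
tool_pos: [0.5217, 0.0942, 0.3401]
tool_rot: [-179.9, -0.0, 102.0]
contact_force: [0.7, 0.1, -1.9]
grip_width: 0.0111
finger_force: 39.6
```

```bash
cat > m2.py <<'E'
from h import *
import sys
for n in("scene","top"):
    c=snap(n,n+sys.argv[1]);P=cloud(c);hsv=cv2.cvtColor(c["frame"],cv2.COLOR_RGB2HSV)
    X,Y,Z=P[...,0],P[...,1],P[...,2]
    zc=float(sys.argv[2])
    m=(X>.4)&(X<.75)&(Y>-.05)&(Y<.25)&(Z>zc-.025)&(Z<zc+.025)&(hsv[...,0]<25)&(hsv[...,1]>70)&(hsv[...,2]>130)
    q=P[m];print(n,'bar',m.sum())
    if len(q): print(cv2.minAreaRect((q[:,:2]*1000).astype(np.float32)),np.percentile(q[:,2],[5,50,95]))
    m=(X>.45)&(X<.75)&(Y>-.05)&(Y<.25)&(Z>zc-.16)&(Z<zc-.06)&(hsv[...,0]<20)&(hsv[...,1]>90)&(hsv[...,2]<130)
    if m.sum(): print('body',m.sum(),P[m].mean(0),P[m].min(0),P[m].max(0))
s=bot.sense();print(s['clock'],s['tool_pos'],s['tool_rot'],s['joint_positions'],s['grip_width'],s['contact_force'],s['finger_force'])
E
python3 m2.py 3 .36
```

```text
scene bar 152
((523.574951171875, 92.65919494628906), (15.939507484436035, 108.96336364746094), 10.614255905151367) [0.35660052 0.36377332 0.365962  ]
body 235 [0.53713753 0.09581973 0.24505539] [0.51414385 0.07966257 0.21415944] [0.54765792 0.11473133 0.28806898]
top bar 59
((523.70751953125, 84.38092041015625), (13.500327110290527, 92.45108795166016), 11.98050594329834) [0.3565492  0.36496081 0.36862287]
body 5 [0.52257082 0.10571649 0.24633923] [0.51443601 0.10003869 0.22557414] [0.52695603 0.11157131 0.2853212 ]
5.35 [0.52191574 0.09262012 0.34049481] [-1.79919071e+02 -3.59890948e-03  1.01914271e+02] [ 6.10590535e+00  1.12558138e+01  8.01602262e+01 -4.61098900e-03
  8.86648380e+01 -5.80825739e+00] 0.011127604670866388 [-0.28879958 -0.29375044 -1.96295205] 39.64396834373474
```

The bar is at (0.5236,0.092) with its underside at 0.353. It is centred on the hook line and 29 mm above the tips. Moving in 112 mm, then lowering.

Call:
arm_command --motion '[{"x":0,"y":0.02,"z":0,"yaw":0},{"x":0,"y":0.05,"z":0,"yaw":0},{"x":0,"y":0.08,"z":0,"yaw":0},{"x":0,"y":0.104,"z":0,"yaw":0},{"x":0,"y":0.112,"z":0,"yaw":0}]'

```text
clock: 5.98
tool_pos: [0.6326, 0.1149, 0.34]
tool_rot: [-179.9, -0.0, 101.8]
contact_force: [-0.4, 0.2, -1.8]
grip_width: 0.0112
finger_force: 40.0
```

Call:
arm_command --motion '[{"x":0,"y":0,"z":0,"yaw":0},{"x":0,"y":0,"z":0.01,"yaw":0},{"x":0,"y":0,"z":0.02,"yaw":0},{"x":0,"y":0,"z":0.03,"yaw":0},{"x":0,"y":0,"z":0.036,"yaw":0}]'

```text
clock: 6.6
tool_pos: [0.6317, 0.1155, 0.3044]
tool_rot: [-180.0, -0.0, 101.9]
contact_force: [0.2, -0.0, -1.6]
grip_width: 0.0109
finger_force: 40.0
```

```bash
python3 m2.py 4 .33
python3 - <<'E'
import cv2
cv2.imwrite('pics/s4c.png',cv2.resize(cv2.imread('pics/scene4.png')[130:290,190:370],(675,600),interpolation=3))
E
```

```text
scene bar 169
((633.4234008789062, 114.70465087890625), (13.749445915222168, 107.89747619628906), 11.625577926635742) [0.31853998 0.32580818 0.32899881]
body 97 [0.6463137  0.11165719 0.20614326] [0.63722388 0.09304602 0.17083129] [0.65504698 0.12335416 0.2477755 ]
top bar 47
((636.1535034179688, 107.83391571044922), (12.002873420715332, 90.42598724365234), 8.020085334777832) [0.32035052 0.3266948  0.33019196]
6.7 [0.63178927 0.11546806 0.30447462] [-1.79936321e+02 -5.37446494e-03  1.01865484e+02] [ 7.09037860e+00  2.73324251e+01  6.36756651e+01  5.48827854e-05
  8.90558150e+01 -4.77510955e+00] 0.01085748354299667 [-0.37824157  0.64341868 -1.58228202] 39.9791944026947
```

View pics/s4c.png

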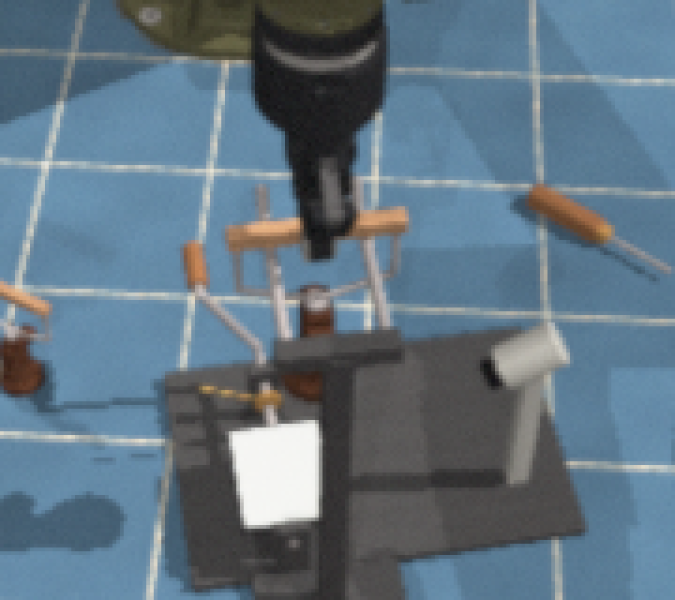

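The bar lies across both prongs, from crop (228,238) to (408,218), with the wires outside the prongs. It is still about 7 mm above them. Lowering the last bit.

Call:
arm_command --motion '[{"x":0,"y":0,"z":0.002,"yaw":0},{"x":0,"y":0,"z":0.004,"yaw":0},{"x":0,"y":0,"z":0.006,"yaw":0},{"x":0,"y":0,"z":0.007,"yaw":0},{"x":0,"y":0,"z":0.007,"yaw":0}]'

```text
clock: 7.32
tool_pos: [0.6321, 0.1155, 0.3]
tool_rot: [179.9, 0.0, 101.9]
contact_force: [-2.7, 1.2, 8.7]
grip_width: 0.0113
finger_force: 41.4
```

Contact is felt (8.7 N upward), so I'm releasing.

Call:
arm_command --motion '[{"x":0,"y":0,"z":0,"yaw":0},{"x":0,"y":0,"z":0,"yaw":0},{"x":0,"y":0,"z":0,"yaw":0},{"x":0,"y":0,"z":0,"yaw":0},{"x":0,"y":0,"z":0,"yaw":0}]' --claw 0.045

```text
clock: 7.95
tool_pos: [0.632, 0.1155, 0.2982]
tool_rot: [-180.0, 0.0, 101.9]
contact_force: [0.3, 0.2, -0.3]
grip_width: 0.0448
finger_force: 0.0
```

Call:
arm_command --motion '[{"x":0,"y":0,"z":-0.01,"yaw":0},{"x":0,"y":0,"z":-0.03,"yaw":0},{"x":0,"y":0,"z":-0.05,"yaw":0},{"x":0,"y":0,"z":-0.07,"yaw":0},{"x":0,"y":0,"z":-0.09,"yaw":0}]'

```text
clock: 8.57
tool_pos: [0.6319, 0.1155, 0.3898]
tool_rot: [180.0, 0.0, 101.9]
contact_force: [0.5, 0.6, -0.1]
grip_width: 0.045
finger_force: 0.0
```

Call:
arm_command --motion '[{"x":0,"y":-0.02,"z":0,"yaw":0},{"x":0,"y":-0.055,"z":0,"yaw":0},{"x":0,"y":-0.09,"z":0,"yaw":0},{"x":0,"y":-0.12,"z":0,"yaw":0},{"x":0,"y":-0.145,"z":0,"yaw":0}]'

```text
clock: 9.2
tool_pos: [0.489, 0.0855, 0.3894]
tool_rot: [179.9, 0.0, 101.9]
contact_force: [0.8, 0.2, 0.0]
grip_width: 0.0446
finger_force: 0.0
```

```bash
python3 m2.py 5 .316
python3 - <<'E'
from h import *
for n in('scene','top'):
    c=dict(np.load(f'pics/{n}5.npz'));P=cloud(c);hsv=cv2.cvtColor(c["frame"],cv2.COLOR_RGB2HSV)
    X,Y,Z=P[...,0],P[...,1],P[...,2]
    m=(X>.59)&(X<.69)&(Y>.07)&(Y<.16)&(Z>.15)&(Z<.2)
    if m.sum(): print(n,'base',m.sum(),P[m].mean(0),P[m].min(0),P[m].max(0))
cv2.imwrite('pics/s5c.png',cv2.resize(cv2.imread('pics/scene5.png')[130:290,190:370],(675,600),interpolation=3))
E
```

```text
scene bar 267
((633.770263671875, 115.42308044433594), (14.655291557312012, 108.88249206542969), 12.566719055175781) [0.31401743 0.3215865  0.32430036]
body 111 [0.64841627 0.11010569 0.19573308] [0.6385092  0.09314374 0.16849775] [0.65775546 0.12322302 0.24565321]
top bar 191
((633.227294921875, 115.38752746582031), (15.164133071899414, 110.29366302490234), 11.43178939819336) [0.31315398 0.32165701 0.32695246]
9.3 [0.48870334 0.08545255 0.39005503] [1.79855525e+02 1.54352725e-02 1.01856539e+02] [ 5.68742033e+00  6.06972731e+00  7.97496056e+01  1.80425292e-04
  9.40353696e+01 -6.16912514e+00] 0.044695059192132666 [ 0.34875264  0.31075094 -0.31226586] 0.0
scene base 90 [0.64968442 0.10799783 0.18015683] [0.6385092  0.09314374 0.16766101] [0.65775546 0.11979159 0.19975367]
top base 10 [0.63465588 0.12605037 0.18098159] [0.61582251 0.10023192 0.17732255] [0.65119719 0.13467922 0.18746234]
```

View pics/s5c.png

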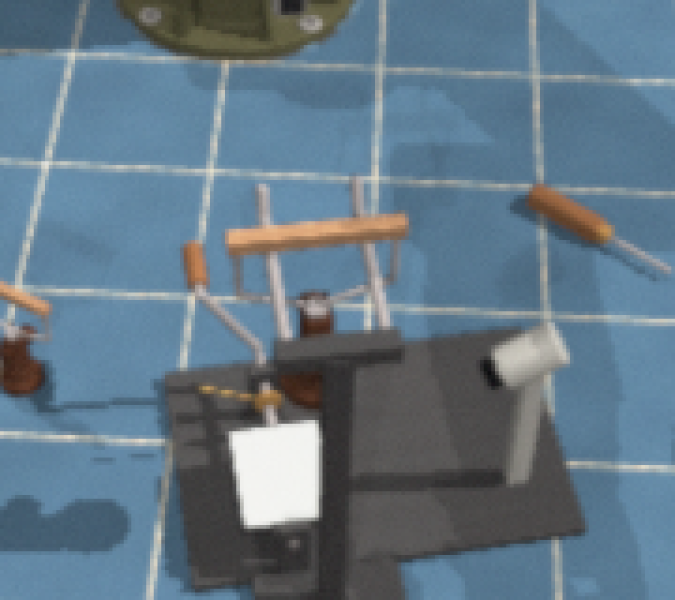

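The knight hangs on both prongs, with the bar at (0.6335,0.1154,0.316) and the base at z≈0.17. The needle should point 13.5° towards +y, so the mirror target is 36.8° (0.642 rad). Next I move to the crank, turning the fingers 90°.

Call:
arm_command --motion '[{"x":-0.014,"y":0,"z":0.01,"yaw":10},{"x":-0.028,"y":0.001,"z":0.02,"yaw":20},{"x":-0.042,"y":0.001,"z":0.03,"yaw":30},{"x":-0.056,"y":0.002,"z":0.045,"yaw":40},{"x":-0.07,"y":0.002,"z":0.06,"yaw":50}]' --claw 0.06

```text
clock: 9.93
tool_pos: [0.5071, 0.0172, 0.3283]
tool_rot: [180.0, -0.0, 51.5]
contact_force: [0.9, -0.7, -0.6]
grip_width: 0.0601
finger_force: 0.0
```

Call:
arm_command --motion '[{"x":0,"y":0,"z":0.03,"yaw":10},{"x":0,"y":0,"z":0.06,"yaw":20},{"x":0,"y":0,"z":0.09,"yaw":30},{"x":0,"y":0,"z":0.11,"yaw":40},{"x":0,"y":0,"z":0.11,"yaw":40}]'

```text
clock: 10.55
tool_pos: [0.5065, 0.0176, 0.2175]
tool_rot: [-180.0, 0.1, 11.9]
contact_force: [0.9, 1.2, 0.3]
grip_width: 0.0603
finger_force: 0.0
```

```bash
python3 m2.py 6 .316
python3 - <<'E'
import cv2
cv2.imwrite('pics/s6c.png',cv2.resize(cv2.imread('pics/scene6.png')[130:290,190:370],(675,600),interpolation=3))
E
```

```text
scene bar 284
((633.8907470703125, 115.53195190429688), (14.441460609436035, 109.90788269042969), 13.125093460083008) [0.31361793 0.32132625 0.32416875]
body 112 [0.64858221 0.11030211 0.19621574] [0.63913559 0.09332908 0.16944502] [0.65753928 0.12329105 0.24773324]
top bar 188
((633.5021362304688, 115.7540283203125), (15.322867393493652, 109.83490753173828), 11.642014503479004) [0.31323563 0.32228593 0.32811427]
body 86 [0.61823567 0.11933574 0.20951475] [0.6035307  0.10405351 0.17280763] [0.64167841 0.13485636 0.24371802]
10.65 [0.50707556 0.01759911 0.21929495] [ 1.79986053e+02 -5.77863346e-02  1.21041120e+01] [-2.14920546e+00  1.23144594e+01  9.49055220e+01  7.43627338e-04
  7.27205773e+01  7.57464690e+01] 0.059607085499538366 [ 0.21821799 -0.07870733  0.09312262] 0.0
```

View pics/s6c.png

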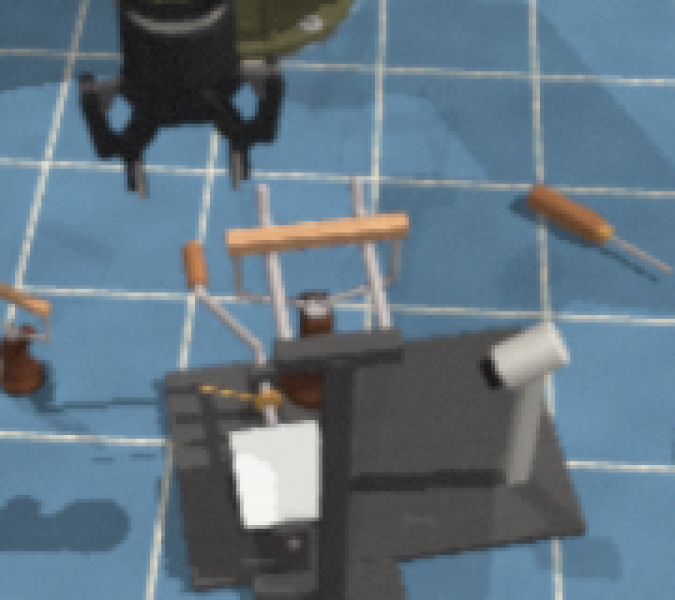

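The open fingers straddle the crank grip, with the tips at crop (140,190) and (238,182) and the grip at (195,265). The knight hangs still. Descending and gripping the crank.

Call:
arm_command --motion '[{"x":0,"y":0,"z":0.02,"yaw":0},{"x":0,"y":0,"z":0.05,"yaw":0},{"x":0,"y":0,"z":0.08,"yaw":0},{"x":0,"y":0,"z":0.1,"yaw":0},{"x":0,"y":0,"z":0.105,"yaw":0}]'

```text
clock: 11.28
tool_pos: [0.5067, 0.0176, 0.1134]
tool_rot: [-180.0, 0.0, 12.0]
contact_force: [0.4, -0.5, -1.0]
grip_width: 0.0601
finger_force: 0.0
```

Call:
arm_command --motion '[{"x":0,"y":0,"z":0,"yaw":0},{"x":0,"y":0,"z":0,"yaw":0},{"x":0,"y":0,"z":0,"yaw":0},{"x":0,"y":0,"z":0,"yaw":0},{"x":0,"y":0,"z":0,"yaw":0}]' --claw 0.0 --squeeze 30

```text
clock: 11.9
tool_pos: [0.5069, 0.0176, 0.1142]
tool_rot: [180.0, -0.1, 11.9]
contact_force: [-1.5, -0.5, 7.2]
grip_width: 0.015
finger_force: 29.4
```

The crank is held. Following the arc to 36.8° of tilt.

Call:
arm_command --motion '[{"x":0,"y":-0.0107,"z":-0.0052,"yaw":0},{"x":0,"y":-0.0219,"z":-0.0089,"yaw":0},{"x":0,"y":-0.0336,"z":-0.0109,"yaw":0},{"x":0,"y":-0.0425,"z":-0.0114,"yaw":0},{"x":0,"y":-0.0525,"z":-0.0108,"yaw":0}]'

```text
clock: 12.52
tool_pos: [0.4959, 0.0686, 0.1248]
tool_rot: [179.9, -0.1, 11.9]
contact_force: [-1.3, -7.4, 6.1]
grip_width: 0.0157
finger_force: 30.1
```

Call:
arm_command --motion '[{"x":0,"y":0,"z":0,"yaw":0},{"x":0,"y":0,"z":0,"yaw":0},{"x":0,"y":0,"z":0,"yaw":0},{"x":0,"y":0,"z":0,"yaw":0},{"x":0,"y":0,"z":0,"yaw":0}]'

```text
clock: 13.15
tool_pos: [0.4959, 0.0686, 0.1249]
tool_rot: [179.9, -0.1, 11.9]
contact_force: [-2.6, -4.1, 7.2]
grip_width: 0.015
finger_force: 30.2
```

```bash
python3 m2.py 7 .316
python3 - <<'E'
from h import *
a=np.radians(11.9);ax=np.array([np.cos(a),np.sin(a)]);ay=np.array([-ax[1],ax[0]])
for n in('scene','top'):
    c=dict(np.load(f'pics/{n}7.npz'));P=cloud(c);hsv=cv2.cvtColor(c["frame"],cv2.COLOR_RGB2HSV)
    d=P[...,:2]-[.638,.0906]; s=d@ax;t=d@ay;Z=P[...,2]
    # mirror face
    m=(abs(s)<.036)&(abs(t)<.03)&(Z>.03)&(Z<.095)&(hsv[...,1]<60)
    A=np.c_[t[m],np.ones(m.sum())];k=np.linalg.lstsq(A,Z[m],rcond=None)[0]
    r=Z[m]-A@k;g=abs(r)<.006;k=np.linalg.lstsq(A[g],Z[m][g],rcond=None)[0]
    print(n,'mirror n',m.sum(),g.sum(),'tilt deg',-np.degrees(np.arctan(k[0])),'z0',k[1])
    # needle
    m=(abs(s+.065)<.012)&(Z>.075)&(Z<.125)&(abs(t)<.06)&(hsv[...,1]>80)&(hsv[...,0]>12)&(hsv[...,0]<35)
    if m.sum()>2: print('needle',m.sum(),'ang',np.degrees(np.arctan2(t[m]@(Z[m]-.06),(Z[m]-.06)@(Z[m]-.06))),np.c_[s,t,Z] if 0 else (t[m].mean(),Z[m].mean()))
cv2.imwrite('pics/s7c.png',cv2.resize(cv2.imread('pics/scene7.png')[150:290,200:360],(685,600),interpolation=3))
E
```

```text
scene bar 297
((632.8644409179688, 115.55821228027344), (15.427217483520508, 109.8441162109375), 12.450870513916016) [0.31329272 0.32175931 0.32430012]
body 126 [0.63072716 0.10634998 0.19449823] [0.49670012 0.04250617 0.16715591] [0.65806739 0.12321673 0.24669169]
top bar 189
((632.9992065429688, 115.74128723144531), (14.120406150817871, 109.8430404663086), 11.56856632232666) [0.31338343 0.32228198 0.32779733]
body 91 [0.61805806 0.11828785 0.20914771] [0.60282278 0.10078314 0.16960578] [0.64114459 0.13202163 0.24271649]
13.25 [0.49592741 0.06861477 0.12494923] [ 1.79943665e+02 -5.61182275e-02  1.18826646e+01] [ 3.70832657e+00  1.77548748e+01  1.01665924e+02 -5.48926923e-02
  6.05156541e+01  8.18526805e+01] 0.015049528033651704 [-3.26515857 -4.69080138  7.09114036] 30.180351734161377
scene mirror n 425 421 tilt deg 35.63651763568165 z0 0.061670296242605366
top mirror n 256 216 tilt deg 35.19046563766868 z0 0.06090167027800902
```

View pics/s7c.png

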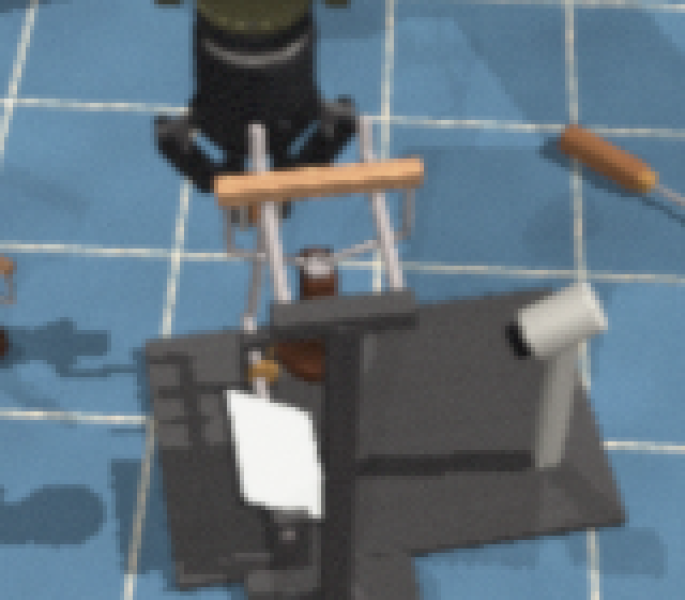

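The mirror measures 35–36° (the kinematics say 36.5°), against a target of 36.8°. The knight hangs clear of the arm with its bar at crop (320,180), and the fingers hold the grip at (250,215). One small nudge, then settle.

Call:
arm_command --motion '[{"x":0,"y":-0.0005,"z":0,"yaw":0},{"x":0,"y":-0.001,"z":0,"yaw":0},{"x":0,"y":-0.001,"z":0,"yaw":0},{"x":0,"y":-0.001,"z":0,"yaw":0},{"x":0,"y":-0.001,"z":0,"yaw":0}]'

```text
clock: 13.88
tool_pos: [0.4957, 0.0694, 0.1248]
tool_rot: [179.9, -0.0, 11.9]
contact_force: [-1.2, -4.5, 7.2]
grip_width: 0.0145
finger_force: 30.1
```

Call:
arm_command --motion '[{"x":0,"y":0,"z":0,"yaw":0},{"x":0,"y":0,"z":0,"yaw":0},{"x":0,"y":0,"z":0,"yaw":0},{"x":0,"y":0,"z":0,"yaw":0},{"x":0,"y":0,"z":0,"yaw":0}]'

```text
clock: 14.5
tool_pos: [0.4957, 0.0695, 0.1249]
tool_rot: [179.9, -0.0, 11.9]
contact_force: [-1.5, -5.2, 6.8]
grip_width: 0.0148
finger_force: 30.1
```

```bash
python3 -c "
from cell import hand_in
print(hand_in())"
```

```text
the job is handed in; nothing more can be done
None
```

I handed the job in at about 14.5 s of the 51 s allowed, and no verdict came back: the knight hangs released on both prongs, and the fingers hold the crank with the mirror at about 36–37°, close to the 36.8° computed to bring the plug into the middle of the mirror.

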